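# Weigh out the spent water-filter cartridge and fit the dry one

### The arm

A 6-joint arm with a two-finger parallel gripper is mounted at the origin on the work surface. World frame = base frame: x ahead of the robot, y to its left, z up, the work surface at z = 0. Lengths are in mm, angles in rad, forces in N, time in s.
With the tool pointing down it reaches from about 300 to 775 mm from the base axis. Payload 14.6 kg.
Tool frame: the origin (TCP) lies at the very end of the fingers, on their centre line; the grasp point (between the pads) lies 19 mm behind it; z points along the fingers, y is the line along which they close (so a half turn about z gives the same grasp; the last joint's range is limited). The gripper opens to 94 mm and grips with 3 to 60 N. Pads are 16 mm wide; open, the fingers measure 119 mm over their backs; the gripper's body (75 mm by 177 mm) begins 78 mm behind the grasp point.
Start: joints at [-1.274, 0.3, 1.521, -0, 1.321, -0.067], TCP at [195.698, -513.996, 205.446] pointing down, gripper open.
Joint ranges: [-3.03, 3.03], [-0.79, 2.21], [0.23, 2.52], [-1.04, 4.18], [0, 3.07], [-2.55, 2.55]. Speed limits (rad/s): [2.22, 2.22, 2.57, 3.14, 3.14, 3.14].

### API

Orientations are given as a rotation vector (axis times angle).
In Python, from plant import bot, capture, get_calibration gives the robot as it stands. The module is installed in compiled form; this text tells all that it offers.
- The arm moves only by the tool tcp_steps, called after ">>>" as a command line: name --pt "numbers of a row" for each row, then --argument value for the rest. Schema: {"type":"object","properties":{"steps":{"type":"array","items":{"type":"array","items":{"type":"number"},"minItems":5,"maxItems":5},"minItems":1,"maxItems":5},"squeeze":{"type":"number"},"only":{"type":"string"},"quiet":{"type":"boolean"},"lines":{"type":"string"}},"required":["steps"],"additionalProperties":false}. steps is a list of rows, 1 to 5 of them, each of 5 numbers: dx, dy, dz in normalised numbers (1 is 400 mm), then a turn about the tool's z in fractions of the full range, 1 being pi rad, then the finger opening in mm; each row shifts and turns the commanded pose from where the row before left it, along the tool's axes as they then stand; what a row does not reach is not made up. A row lasts 1/8 s, in which the tool goes at most 62.5 mm and 0.188 rad, less where a joint would pass 70% of its speed; a pose out of reach is approached as far as the arm can. The fingers move at their own pace and stop on an object; squeeze is the grip in N (left out, the last holds). Time passes only in rows, so rows that do not move let the fingers close. The tool returns the time, the measured TCP pose, the force, the opening and the grip force at its end. only (a regular expression) keeps the lines of the reply that match it, lines (a string "A,B") keeps lines A to B, and quiet returns only ok. Shift and turn numbers lie between -1 and 1, and a call with a number outside is refused. Input that does not fit is refused with a message, and nothing moves.
- bot.get_state(): the state, without advancing time (a new reading comes with each control period).
- capture(name): name is "side" or "top"; returns the picture (400x640x3 uint8, red, green, blue); there is no depth.
- get_calibration(name): a dict with "fx", "fy", "cx", "cy" (pixels), "position" and "orientation" of the camera in the world. Camera axes: x right, y down, z forward; pixel columns grow to the right and rows downward; lengths in mm; the calibration is good to about 2 mm. A picture is of the moment at which its call begins. get_calibration takes no time and is no camera call.
- bot.job_done(): hands the job in; it is judged then, once.
The state is a dict: "t": time; "q": joint angles; "joint_velocities": joint speeds; "joint_torque": joint torques, N m; "tool_pos": TCP position; "ee_rot": TCP orientation; "contact_force": force on the tool from outside, world axes, zero at the start; "ft_torque": the same for the moment, N m; "opening": finger opening in mm; "grip_force": force on a finger pad.
Only numpy, scipy, OpenCV 4.12 (cv2) and the standard library are available. Lean on these libraries where they do the work, as an engineer would, in place of code of your own. Each camera call takes 0.05 s, during which the arm holds its last target. There are 200 camera calls.

### The job

One of the two look-alike water-filter cartridges on the counter is spent and waterlogged, heavier than the brass weight on the kitchen balance; the other is dry and lighter. Weigh a cartridge first by standing it gently on the empty pan and letting go, then push the dry one fully home in the stiff seat of the filter housing, firmly but never with more than 25 N, and finish with the spent one standing on the pan, holding that side of the beam down. Leave the other things on the counter where they are.

Things in the scene. Friction and masses are not known exactly. Their poses are not given: they have to be found in the camera images.
- cartridge_a: one of two outwardly identical white plastic filter cartridges, upright cylinder 44 mm diameter, 90 mm tall, lower 6 mm tapering to 38 mm diameter; dry about 0.14 kg, spent about 0.34 kg, which one is spent changes from start to start. The filling is sealed inside and can shift about 1.5 mm. Starts upright on the counter. Origin at the centre of its underside, z up
- cartridge_b: the other cartridge, same looks and size as cartridge_a; origin at the centre of its underside, z up
- pan_seat (a point): centre of the upper face of the balance's empty weighing pan (round steel dish, 92 mm over all, 87 mm inside, rim 5 mm above this face); about 103 mm above the counter with the beam level. The pan stays level while rising or sinking about 15 mm each way as the beam tips. The point moves with the pan
- beam (a joint): tilt of the balance beam in rad, 0 level; -0.12 (stop) = weighing pan up, brass-weight side down, as at the start; +0.12 (stop) = weighing pan down. A load on the pan lighter than about 0.23 kg leaves it at -0.12, a heavier one takes it to +0.12. It settles within about 1.5 s of letting go
- balance: fixed stand of the balance, grey, base 100 x 130 x 18 mm, pivot uprights 85 mm high, scale plate behind the needle to 144 mm high; origin at the centre of its underside; the beam runs along its y axis with the empty weighing pan centred 130 mm from the pivot on the -y side and the pan with the captive brass weight (50 mm tall knob shape, fixed to its pan) 130 mm on the +y side
- housing: fixed grey filter housing, block 96 x 96 x 60 mm with a short steel pipe stub on its +x face; round vertical socket of 49 mm diameter in the middle of its top, with a 4 mm chamfer; origin at the centre of its underside, z up
- housing_mouth (a point): centre of the socket's mouth, at the level of the housing's top face, 60 mm above the counter
- seat_top (a point): centre of the upper face of the sliding seat inside the socket (black rubber disc 45 mm diameter), on which the cartridge's underside rests; 20 mm below the mouth when joint seat is 0 and 36 mm below it when fully home
- seat (a joint): how far the seat has been pushed down, m; starts at 0 to 0.005, fully home (hard stop) at 0.016. It is stiff: it takes about 12 N to slide it, stays where it is left, and resists more when pushed fast (20 N per m/s). At the hard stop the force rises well above that within a millimetre or two of further commanded travel; while it slides the loaded arm lags its commanded height by some millimetres
- spoon: wooden spoon lying on the counter, about 20 mm high; a bystander
- dish: small blue ceramic dish 80 mm across, 25 mm high; a bystander
- mug: white mug, 80 mm across, 90 mm high, with a handle; a bystander
- mill: dark wooden pepper mill, 52 mm across, 145 mm high; a bystander
- soap: white plastic bottle, 60 mm across, 140 mm high; a bystander
- jar: amber glass jar, 70 mm across, 90 mm high; a bystander

How it is judged (in metres and radians):
On the way, in this order (a step that is already met when the one before it is completed fails the run):
1. a cartridge stands on the weighing pan, let go (((horizontal distance between cartridge_a and pan_seat below 0.024 m and z of cartridge_a in the frame of pan_seat between -0.004 and 0.005 m and angle between cartridge_a's own z axis and vertical below 0.1 rad and contact force between cartridge_a and the fingers below 0.1 N) or (horizontal distance between cartridge_b and pan_seat below 0.024 m and z of cartridge_b in the frame of pan_seat between -0.004 and 0.005 m and angle between cartridge_b's own z axis and vertical below 0.1 rad and contact force between cartridge_b and the fingers below 0.1 N))), for 0.5 s.
2. a cartridge is pushed fully home in the filter housing (((horizontal distance between cartridge_a and seat_top below 0.007 m and z of cartridge_a in the frame of seat_top between -0.004 and 0.003 m and angle between cartridge_a's own z axis and vertical below 0.12 rad and value of joint seat above 0.0145 m) or (horizontal distance between cartridge_b and seat_top below 0.007 m and z of cartridge_b in the frame of seat_top between -0.004 and 0.003 m and angle between cartridge_b's own z axis and vertical below 0.12 rad and value of joint seat above 0.0145 m))), for 0.2 s.
At the end, for the whole second after the job is handed in: One cartridge stands at rest on the pan within 24 mm of its centre, upright (0.1 rad), beam over 0.10; the other stands in the housing, upright, underside within 3 mm of the seat and 7 mm of its axis, seat over 0.0145 (((horizontal distance between cartridge_a and pan_seat below 0.024 m and z of cartridge_a in the frame of pan_seat between -0.004 and 0.005 m and angle between cartridge_a's own z axis and vertical below 0.1 rad and horizontal distance between cartridge_b and seat_top below 0.007 m and z of cartridge_b in the frame of seat_top between -0.004 and 0.003 m and angle between cartridge_b's own z axis and vertical below 0.12 rad and value of joint seat above 0.0145 m and linear speed of each of cartridge_a, cartridge_b below 0.02 m/s) or (horizontal distance between cartridge_b and pan_seat below 0.024 m and z of cartridge_b in the frame of pan_seat between -0.004 and 0.005 m and angle between cartridge_b's own z axis and vertical below 0.1 rad and horizontal distance between cartridge_a and seat_top below 0.007 m and z of cartridge_a in the frame of seat_top between -0.004 and 0.003 m and angle between cartridge_a's own z axis and vertical below 0.12 rad and value of joint seat above 0.0145 m and linear speed of each of cartridge_b, cartridge_a below 0.02 m/s)) and value of joint beam above 0.1 rad); the robot touches nothing.
It fails at once if a cartridge pressed on the filter housing or its seat with more than 25 N (contact force between any of cartridge_a, cartridge_b and housing above 25 N).
It fails at once if more than 15 N put on the balance (set down or handled roughly) (contact force between any of cartridge_a, cartridge_b, the arm, the fingers and balance above 15 N).
It fails at once if a bystander moved by more than 30 mm (distance of any of spoon, dish, mug, mill, soap, jar from where it was at the start of the episode above 0.03 m).
It also fails if it takes over 69 s, if anything falls off the work surface, if the arm or the gripper's body presses on something with over 40 N, if the wrist force passes 120 N, or if a joint passes its speed limit or range.

## Working session

There is one attempt and no reset: what is moved stays moved. The work goes in short steps, Python scripts to look and compute and a tool call to move; the robot and the scene stay as the last step left them, time stands still between calls to the robot, and variables do not carry over. Pictures are saved under pics/ and viewed, at most 10 in all, crops included, and the job is handed in when it is done.

```bash
mkdir -p pics; python3 - <<'E'
from plant import bot,capture,get_calibration
import cv2
for n in("top","side"):
    c=get_calibration(n);print(n,c)
    cv2.imwrite(f"pics/{n}0.png",capture(n)[:,:,::-1])
print(bot.get_state())
E
```

```text
top {'fx': 487.2988446921545, 'fy': 487.2988446921545, 'cx': 314.8395936684973, 'cy': 197.67559222103094, 'position': array([ 415.73900933,  -17.37687154, 1692.71539871]), 'orientation': array([-2.13823521,  2.17590409, -0.13115246])}
side {'fx': 498.79684522591674, 'fy': 498.79684522591674, 'cx': 314.8033521540592, 'cy': 204.60619081355688, 'position': array([-148.91387697,  841.55711418, 1000.33522478]), 'orientation': array([-0.92125624,  2.42530413, -1.17690892])}
{'t': 0.1, 'q': array([-1.27357085e+00,  3.00398127e-01,  1.52150987e+00,  1.12220722e-05,
        1.32070719e+00, -6.65871103e-02]), 'joint_velocities': array([-2.53849889e-04, -1.54220840e-03, -2.73350205e-03,  1.28152260e-03,
       -8.76321332e-04, -5.43853792e-05]), 'joint_torque': array([ 2.90969720e-04, -5.32644725e+01, -3.53281474e+01,  7.09205121e-02,
        2.35204550e-02, -4.81727341e-05]), 'tool_pos': array([ 195.6499387 , -513.77426029,  204.95648297]), 'ee_rot': array([-3.08875890e+00, -5.68140732e-01,  1.67797232e-04]), 'contact_force': array([0.79896098, 0.64727116, 0.60400815]), 'ft_torque': array([0.00902616, 0.0006094 , 0.02816017]), 'grip_force': 0.0, 'opening': 94.11640603313056}
```

View pics/top0.png

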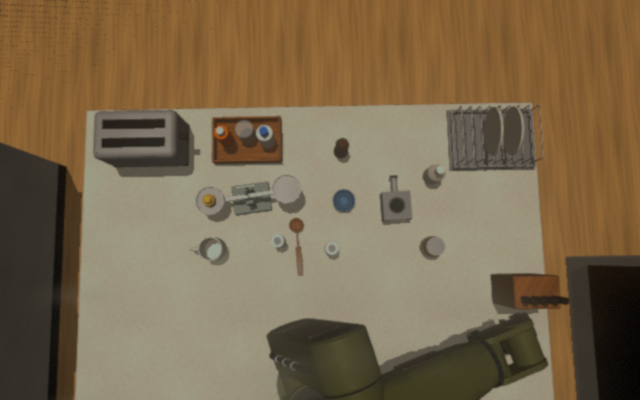

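View pics/side0.png

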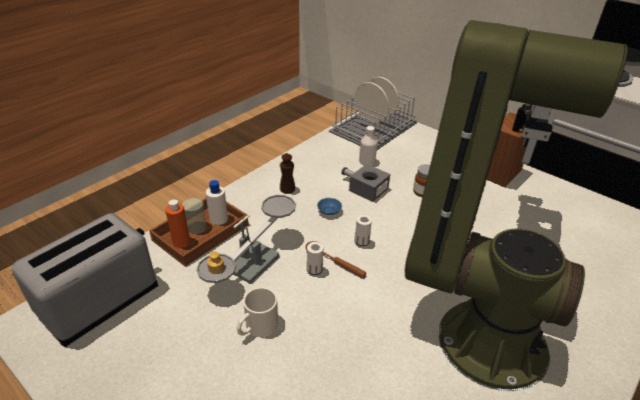

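The top view shows the cartridges at about (279,242) and (332,249), the empty pan at (287,188), the housing mouth at (397,205) and the spoon between the cartridges. The side view agrees: cartridges at (315,257) and (363,231), pan at (279,206). I'll enlarge both for precise picks.

```bash
cat > h.py <<'E'
import numpy as np,cv2
from scipy.spatial.transform import Rotation as R
from plant import get_calibration
def ray(n,u,v):
    c=get_calibration(n);d=R.from_rotvec(c["orientation"]).apply([(u-c["cx"])/c["fx"],(v-c["cy"])/c["fy"],1]);return np.array(c["position"]),d
def atz(n,u,v,z):
    p,d=ray(n,u,v);return p+d*(z-p[2])/d[2]
def tri(a,b):
    (p,d),(q,e)=ray("top",*a),ray("side",*b)
    s,t=np.linalg.lstsq(np.c_[d,-e],q-p,rcond=None)[0]
    return (p+s*d+q+t*e)/2,np.linalg.norm(p+s*d-q-t*e)
def proj(n,P):
    c=get_calibration(n);x=R.from_rotvec(c["orientation"]).inv().apply(np.asarray(P)-c["position"])
    return np.c_[x[:,0]/x[:,2]*c["fx"]+c["cx"],x[:,1]/x[:,2]*c["fy"]+c["cy"]]
def crop(img,n,x0,y0,w,h,k,circles=()):
    o=cv2.resize(img[y0:y0+h,x0:x0+w],None,fx=k,fy=k,interpolation=cv2.INTER_CUBIC)
    a=np.linspace(0,2*np.pi,40)
    for (x,y,z,r) in circles:
        uv=proj(n,np.c_[x+r*np.cos(a),y+r*np.sin(a),z+0*a])
        cv2.polylines(o,[np.int32(((uv-[x0,y0]+.5)*k-.5)*8)],True,(0,0,255),1,cv2.LINE_AA,3)
    return o
E
python3 - <<'E'
from h import *
t=cv2.imread("pics/top0.png");s=cv2.imread("pics/side0.png")
A=atz("top",279,240.5,90);B=atz("top",331.5,247.5,90);H=atz("top",397,205.5,60);P=atz("top",287,188,118)
print(A,B,H,P)
cs=[(A[0],A[1],90,22),(A[0],A[1],6,22),(B[0],B[1],90,22),(B[0],B[1],6,22),(H[0],H[1],60,24.5),(P[0],P[1],123,46)]
a=crop(t,"top",255,170,160,100,5,cs);b=crop(s,"side",250,150,150,130,4,cs)
cv2.imwrite("pics/c1.png",a);cv2.imwrite("pics/c2.png",b)
E
```

```text
[474.55054391 103.40985628  90.        ] [448.72897431 -68.20861805  90.        ] [ 586.23519614 -292.72746024   60.        ] [643.91310578  73.76793508 118.        ]
```

View pics/c1.png

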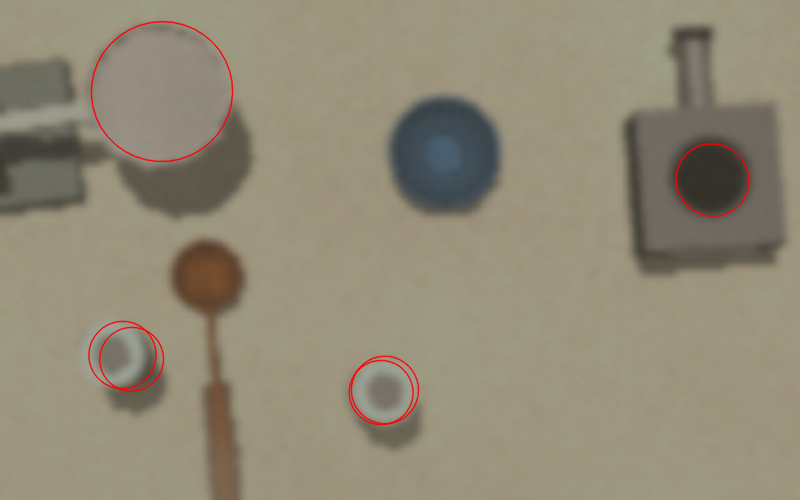

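View pics/c2.png

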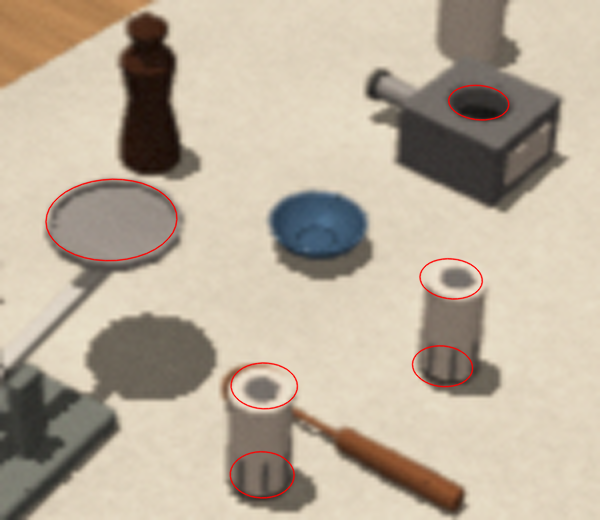

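```bash
python3 - <<'E'
from h import *
T=lambda x,y:(255+(x+.5)/5-.5,170+(y+.5)/5-.5)
S=lambda x,y:(250+(x+.5)/4-.5,150+(y+.5)/4-.5)
for n,a,b,z in [("A",(117,357),(262,388),90),("B",(385,391),(456,278),90),("H",(711,181),(479,102),60),("P",(162,91),(114,223),123)]:
    print(n,*tri(T(*a),S(*b)),"top",atz("top",*T(*a),z)[:2],"side",atz("side",*S(*b),z)[:2])
print(R.from_rotvec([-3.0887589,-.568140732,0]).as_matrix().round(3))
E
```

```text
A [473.06723862 106.73796174  90.65181134] 0.289898858213413 top [472.97350832 106.70218769] side [473.63698466 106.28819784]
B [446.58647535 -69.23028048  90.93601472] 2.726764943559572 top [447.74675143 -68.51475943] side [446.05726991 -70.91483281]
H [ 585.08254279 -291.87582742   61.0055443 ] 0.10673657018434905 top [ 585.23159663 -292.01576353] side [ 585.8237438  -293.11867118]
P [643.5592027   73.00543964 118.9086694 ] 2.230185863858883 top [643.846057    73.47177071] side [638.8800486   76.02555458]
[[ 0.935  0.356 -0.   ]
 [ 0.356 -0.935  0.001]
 [ 0.    -0.001 -1.   ]]
```

Triangulated: A≈(473,106.5) and B≈(447,-69.5), with tops at z≈90.8; housing mouth (585.3,-292.3,61); pan (643.5,73.5). The heights agree with the given 90, 60 and 118, so I'm moving over A.

The manual's scale: shifts go in shares of 400 mm and turns go in shares of pi rad. Converting my numbers, -40 mm is -0.1, 4.5 mm is 0.0113.

```bash
cat >> h.py <<'E'
def go(x,y,z=None):
    from plant import bot
    s=bot.get_state();M=R.from_rotvec(s["ee_rot"]).as_matrix();p=s["tool_pos"]
    d=np.array([x,y,p[2] if z is None else z])-p
    print("t",round(s["t"],2),"pos",p.round(1),"F",s["contact_force"].round(1),"open",round(s["opening"],1),"tool d",(M.T@d).round(1),"len",np.linalg.norm(d).round(1))
E
```

>>> tcp_steps --pt "0.1 -0.1 0.0113 0 94" --pt "0.1 -0.1 0.0113 0 94" --pt "0.1 -0.1 0.0113 0 94" --pt "0.1 -0.1 0.0113 0 94" --pt "0.1 -0.1 0.0113 0 94" --squeeze 10

```text
t: 0.72
tool_pos: [311.7, -254.2, 182.7]
ee_rot: [-3.09, -0.568, -0.0]
contact_force: [1.7, -0.1, 1.0]
opening: 94.0
grip_force: 0.0
```

>>> tcp_steps --pt "0.1 -0.1 0.0113 0 94" --pt "0.1 -0.1 0.0113 0 94" --pt "0.1 -0.1 0.0113 0 94" --pt "0.1 -0.1 0.0113 0 94" --pt "0.1 -0.1 0.0113 0 94"

```text
t: 1.35
tool_pos: [427.6, 4.1, 160.4]
ee_rot: [3.09, 0.568, 0.0]
contact_force: [0.3, -2.0, 1.5]
opening: 93.9
grip_force: 0.0
```

>>> tcp_steps --pt "0.1 -0.1 0.0113 0 94" --pt "0.1 -0.1 0.0113 0 94" --pt "0 0 0 0 94" --pt "0 0 0 0 94"

```text
t: 1.85
tool_pos: [473.1, 105.0, 151.1]
ee_rot: [3.09, 0.569, -0.001]
contact_force: [0.2, -0.0, -0.5]
opening: 94.4
grip_force: 0.0
```

```bash
python3 -c "from h import *;go(473,106.5,50)"
```

```text
t 1.85 pos [473.1 105.  151.1] F [ 0.2 -0.  -0.5] open 94.4 tool d [  0.6  -1.4 101.1] len 101.2
```

To row units: 40 mm is 0.1, 31 mm is 0.0775.

>>> tcp_steps --pt "0.0013 -0.0038 0.075 0 94" --pt "0 0 0.1 0 94" --pt "0 0 0.0775 0 94" --pt "0 0 0 0 94" --squeeze 25

```text
t: 2.35
tool_pos: [472.2, 105.6, 49.3]
ee_rot: [-3.09, -0.566, 0.005]
contact_force: [-0.4, 0.7, 0.2]
opening: 94.0
grip_force: 0.0
```

>>> tcp_steps --pt "0 0 0 0 40" --pt "0 0 0 0 40" --pt "0 0 0 0 40" --pt "0 0 0 0 40" --pt "0 0 0 0 40"

```text
t: 2.98
tool_pos: [473.4, 107.1, 50.6]
ee_rot: [-3.09, -0.568, -0.0]
contact_force: [-0.9, -0.1, -0.3]
opening: 47.5
grip_force: 0.5
```

>>> tcp_steps --pt "0 0 0 0 40" --pt "0 0 -0.05 0 40" --pt "0 0 -0.125 0 40" --pt "0 0 -0.125 0 40" --pt "0 0 -0.1 0 40"

```text
t: 3.6
tool_pos: [473.4, 106.9, 212.4]
ee_rot: [3.09, 0.568, 0.001]
contact_force: [0.8, 0.8, -0.6]
opening: 43.3
grip_force: 24.9
```

>>> tcp_steps --pt "0 0 0 0 40" --pt "0 0 0 0 40"

```text
t: 3.85
tool_pos: [472.9, 106.9, 209.2]
ee_rot: [-3.09, -0.568, 0.003]
contact_force: [0.1, -0.6, -2.2]
opening: 43.2
grip_force: 24.9
```

```bash
python3 - <<'E'
from h import *
from plant import capture
go(643.5,73.5,212)
t=capture("top")[:,:,::-1];s=capture("side")[:,:,::-1]
k=np.vstack([crop(t,"top",255,170,130,80,4),crop(s,"side",230,150,130,65,4)])
cv2.imwrite("pics/c3.png",k)
E
```

```text
t 3.85 pos [472.9 106.9 209.2] F [ 0.1 -0.6 -2.2] open 43.2 tool d [147.5  91.9  -3.1] len 173.8
```

View pics/c3.png

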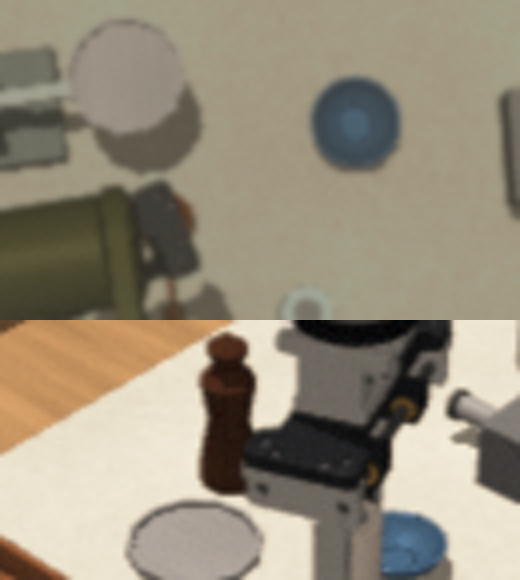

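The crop shows the gripper lifted and closed (43.2 mm), with the pan undisturbed; the cartridge itself lies below the cut. I'll move nearer the pan, staying high, and look for the cartridge's underside.

To row units: 37 mm is 0.0925, 36.5 mm is 0.0913.

>>> tcp_steps --pt "0.0925 0.0575 0 0 40" --pt "0.0925 0.0575 -0.0025 0 40" --pt "0.0925 0.0575 -0.0025 0 40" --pt "0.0913 0.0575 -0.0025 0 40" --pt "0 0 0 0 40"

```text
t: 4.58
tool_pos: [645.0, 72.7, 210.3]
ee_rot: [-3.09, -0.567, 0.006]
contact_force: [-0.5, 0.0, -1.8]
opening: 43.3
grip_force: 25.0
```

>>> tcp_steps --pt "0 0 0 0 40" --pt "0 0 0 0 40"

```text
t: 4.82
tool_pos: [643.4, 73.8, 213.5]
ee_rot: [-3.09, -0.569, 0.0]
contact_force: [0.5, 0.2, -1.1]
opening: 43.0
grip_force: 25.0
```

```bash
python3 - <<'E'
from h import *
from plant import capture,bot
go(643.5,73.5,170)
p=bot.get_state()["tool_pos"]
s=capture("side")[:,:,::-1]
# expected underside rim (taper dia 38) 50 below TCP, and pan rim
cv2.imwrite("pics/c4.png",crop(s,"side",225,130,120,100,5,[(p[0],p[1],p[2]-50,19),(p[0],p[1],p[2]-44,22),(643.5,73.5,118,43.5)]))
E
```

```text
t 4.83 pos [643.4  73.8 213.5] F [ 0.5  0.2 -1.1] open 43.0 tool d [ 0.   0.3 43.5] len 43.5
```

View pics/c4.png

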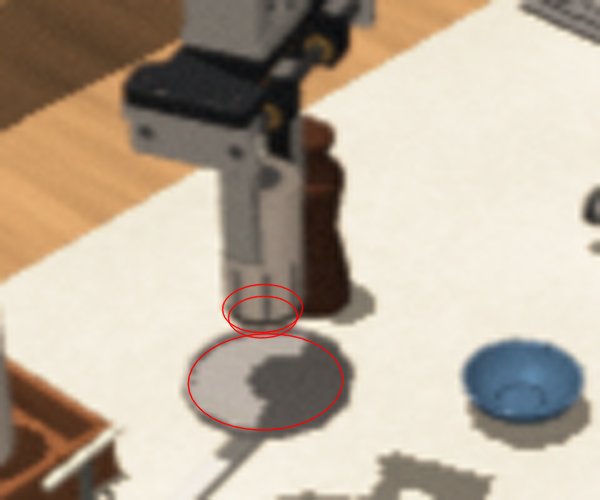

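The side crop shows the cartridge gripped upright right over the pan, its underside at about (263,328) and within 5 mm of the predicted height. The pan is soft (2.3 N), so I'll lower until it just touches, then release.

To row units: 15 mm is 0.0375, 12 mm is 0.03.

>>> tcp_steps --pt "0 0 0.0375 0 40" --pt "0 0 0.03 0 40" --pt "0 0 0.02 0 40" --pt "0 0 0.01 0 40" --pt "0 0 0.005 0 40"

```text
t: 5.5
tool_pos: [644.0, 73.4, 172.3]
ee_rot: [3.09, 0.568, 0.0]
contact_force: [0.1, 0.2, -2.4]
opening: 43.1
grip_force: 25.0
```

>>> tcp_steps --pt "0 0 0.005 0 40" --pt "0 0 0.005 0 40" --pt "0 0 0.0038 0 40" --pt "0 0 0 0 40" --pt "0 0 0 0 40"

```text
t: 6.12
tool_pos: [644.1, 73.4, 167.2]
ee_rot: [3.09, 0.568, 0.001]
contact_force: [0.2, -1.2, 1.0]
opening: 42.8
grip_force: 25.0
```

```bash
python3 -c "from h import *;go(643.5,73.5,167)"
```

```text
t 6.12 pos [644.1  73.4 167.2] F [ 0.2 -1.2  1. ] open 42.8 tool d [-0.5 -0.4  0.2] len 0.7
```

>>> tcp_steps --pt "0 0 0 0 94" --pt "0 0 0 0 94" --pt "0 0 0 0 94" --pt "0 0 0 0 94" --pt "0 0 0 0 94"

```text
t: 6.75
tool_pos: [644.0, 73.5, 166.9]
ee_rot: [-3.09, -0.568, 0.0]
contact_force: [0.0, 0.5, -1.2]
opening: 89.7
grip_force: 0.0
```

>>> tcp_steps --pt "0 0 0 0 94" --pt "0 0 0 0 94" --pt "0 0 0 0 94" --pt "0 0 0 0 94" --pt "0 0 0 0 94"

```text
t: 7.38
tool_pos: [644.0, 73.5, 166.9]
ee_rot: [3.09, 0.568, -0.0]
contact_force: [-0.6, -0.1, -0.2]
opening: 93.9
grip_force: 0.0
```

>>> tcp_steps --pt "0 0 0 0 94" --pt "0 0 0 0 94" --pt "0 0 0 0 94" --pt "0 0 0 0 94"

```text
t: 7.88
tool_pos: [644.0, 73.5, 167.0]
ee_rot: [3.09, 0.568, 0.0]
contact_force: [-0.0, 0.7, -0.2]
opening: 93.8
grip_force: 0.0
```

```bash
python3 - <<'E'
from h import *
from plant import capture,bot
go(643.5,73.5,212)
s=capture("side")[:,:,::-1]
cv2.imwrite("pics/c5.png",crop(s,"side",180,130,160,120,5,[(643.5,73.5,118,43.5),(643.5,73.5,88,43.5)]))
E
```

```text
t 7.88 pos [644.   73.5 167. ] F [-0.   0.7 -0.2] open 93.8 tool d [ -0.5  -0.2 -45. ] len 45.0
```

View pics/c5.png

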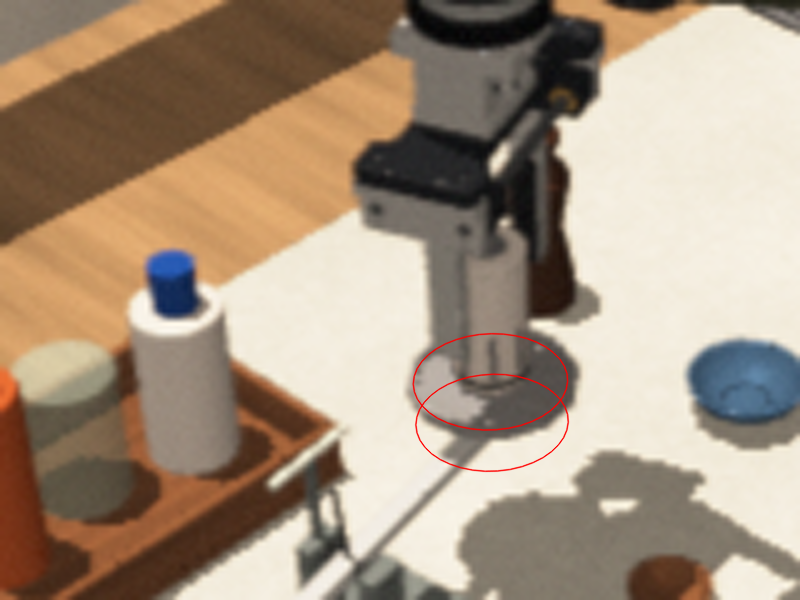

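The pan is still up at the start level with the cartridge centred on it, its base at (495,378) against a pan centre of about (495,383). So A is the dry one and B is spent. I'll regrasp A and take it to the housing.

>>> tcp_steps --pt "0 0 0 0 40" --pt "0 0 0 0 40" --pt "0 0 0 0 40" --pt "0 0 0 0 40" --pt "0 0 0 0 40" --squeeze 40

```text
t: 8.55
tool_pos: [644.0, 73.5, 166.9]
ee_rot: [3.09, 0.568, -0.0]
contact_force: [-0.2, -0.6, 0.8]
opening: 47.5
grip_force: 0.0
```

>>> tcp_steps --pt "0 0 0 0 40" --pt "0 0 0 0 40" --pt "0 0 -0.0125 0 40" --pt "0 0 -0.05 0 40" --pt "0 0 -0.0625 0 40"

```text
t: 9.18
tool_pos: [643.8, 73.5, 217.4]
ee_rot: [-3.09, -0.568, 0.002]
contact_force: [0.3, 0.1, -1.1]
opening: 42.9
grip_force: 40.0
```

```bash
python3 -c "from h import *;go(585.3,-292.3,140)"
```

```text
t 9.18 pos [643.8  73.5 217.4] F [ 0.3  0.1 -1.1] open 42.9 tool d [-184.7  321.    77.5] len 378.4
```

To row units: 45 mm is 0.1125, 40 mm is 0.1.

>>> tcp_steps --pt "-0.05 0.0875 0 0 40" --pt "-0.0575 0.1 0 0 40" --pt "-0.065 0.1125 0 0 40" --pt "-0.065 0.1125 0.025 0 40" --pt "-0.065 0.1125 0.0375 0 40"

```text
t: 9.8
tool_pos: [605.4, -167.5, 192.4]
ee_rot: [3.089, 0.568, 0.002]
contact_force: [0.9, 0.7, -1.1]
opening: 43.2
grip_force: 40.0
```

>>> tcp_steps --pt "-0.065 0.1125 0.05 0 40" --pt "-0.0575 0.1 0.05 0 40" --pt "-0.0368 0.065 0.0313 0 40" --pt "0 0 0 0 40" --pt "0 0 0 0 40"

```text
t: 10.42
tool_pos: [586.0, -291.7, 140.0]
ee_rot: [3.09, 0.569, 0.001]
contact_force: [-0.0, 0.3, -1.5]
opening: 43.2
grip_force: 40.0
```

>>> tcp_steps --pt "0 0 0 0 40" --pt "0 0 0 0 40"

```text
t: 10.68
tool_pos: [586.0, -291.5, 140.0]
ee_rot: [3.089, 0.57, 0.001]
contact_force: [0.5, -1.0, 0.1]
opening: 42.6
grip_force: 40.0
```

```bash
python3 - <<'E'
from h import *
from plant import capture,bot
go(585.3,-292.3,112)
p=bot.get_state()["tool_pos"]
s=capture("side")[:,:,::-1]
cv2.imwrite("pics/c6.png",crop(s,"side",310,100,120,100,5,[(p[0],p[1],p[2]-49,19),(585.3,-292.3,60,24.5)]))
E
```

```text
t 10.68 pos [ 586.  -291.5  140. ] F [ 0.5 -1.   0.1] open 42.6 tool d [-1.   0.5 28. ] len 28.0
```

View pics/c6.png

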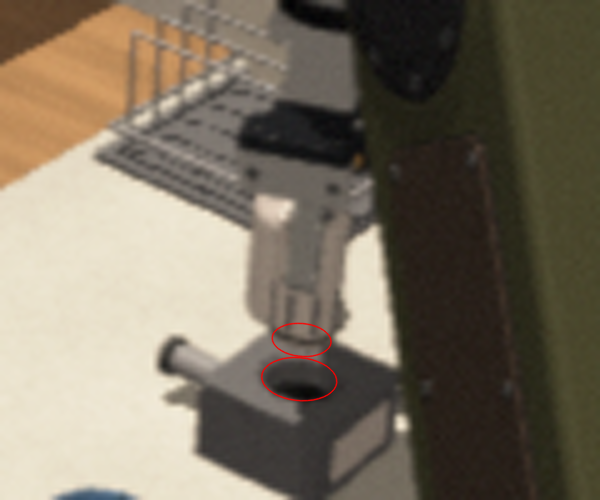

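The side crop shows the cartridge at (302,340) squarely above the mouth at (299,380). I'll go in gently, watching the force.

To row units: 10 mm is 0.025, 7 mm is 0.0175.

>>> tcp_steps --pt "-0.0025 0.0013 0.025 0 40" --pt "0 0 0.025 0 40" --pt "0 0 0.0175 0 40" --pt "0 0 0.01 0 40" --pt "0 0 0 0 40"

```text
t: 11.35
tool_pos: [584.8, -293.0, 108.2]
ee_rot: [-3.09, -0.568, 0.0]
contact_force: [0.1, 1.0, -0.7]
opening: 43.2
grip_force: 40.0
```

>>> tcp_steps --pt "0 0 0.005 0 40" --pt "0 0 0.005 0 40" --pt "0 0 0.005 0 40" --pt "0 0 0.005 0 40" --pt "0 0 0 0 40"

```text
t: 11.98
tool_pos: [584.8, -293.1, 100.3]
ee_rot: [-3.09, -0.568, 0.0]
contact_force: [0.3, 0.4, -1.8]
opening: 43.0
grip_force: 40.0
```

>>> tcp_steps --pt "0 0 0.005 0 40" --pt "0 0 0.005 0 40" --pt "0 0 0.005 0 40" --pt "0 0 0 0 40" --pt "0 0 0 0 40"

```text
t: 12.6
tool_pos: [584.9, -293.1, 94.5]
ee_rot: [3.09, 0.568, 0.0]
contact_force: [0.5, -0.0, -1.2]
opening: 42.8
grip_force: 40.0
```

```bash
python3 -c "from h import *;go(585.3,-292.3,90)"
```

```text
t 12.6 pos [ 584.9 -293.1   94.5] F [ 0.5 -0.  -1.2] open 42.8 tool d [ 0.7 -0.6  4.5] len 4.6
```

To row units: 2 mm is 0.005, 1 mm is 0.0025.

>>> tcp_steps --pt "0 0 0.005 0 40" --pt "0 0 0.005 0 40" --pt "0 0 0.0025 0 40" --pt "0 0 0 0 40"

```text
t: 13.1
tool_pos: [584.8, -293.0, 89.3]
ee_rot: [-3.09, -0.568, 0.0]
contact_force: [0.6, -0.7, -1.2]
opening: 43.2
grip_force: 40.0
```

>>> tcp_steps --pt "0 0 0.0025 0 40" --pt "0 0 0.0025 0 40" --pt "0 0 0.0025 0 40" --pt "0 0 0 0 40"

```text
t: 13.6
tool_pos: [585.0, -293.1, 87.1]
ee_rot: [3.089, 0.568, 0.001]
contact_force: [-1.5, 1.6, 5.6]
opening: 43.0
grip_force: 40.0
```

>>> tcp_steps --pt "0 0 0.0025 0 40" --pt "0 0 0.0025 0 40" --pt "0 0 0.0025 0 40" --pt "0 0 0 0 40"

```text
t: 14.1
tool_pos: [585.1, -293.1, 84.7]
ee_rot: [3.089, 0.568, 0.001]
contact_force: [-3.9, 2.8, 9.0]
opening: 42.9
grip_force: 40.0
```

To row units: 1 mm is 0.0025.

>>> tcp_steps --pt "0 0 0.0025 0 40" --pt "0 0 0.0025 0 40" --pt "0 0 0.0025 0 40" --pt "0 0 0 0 40"

```text
t: 14.6
tool_pos: [585.1, -293.1, 81.7]
ee_rot: [3.089, 0.568, 0.001]
contact_force: [-3.2, 2.4, 9.3]
opening: 42.7
grip_force: 40.0
```

>>> tcp_steps --pt "0 0 0.0025 0 40" --pt "0 0 0.0025 0 40" --pt "0 0 0.0025 0 40" --pt "0 0 0 0 40"

```text
t: 15.1
tool_pos: [585.1, -293.1, 78.7]
ee_rot: [3.089, 0.568, 0.001]
contact_force: [-3.1, 2.2, 9.8]
opening: 42.9
grip_force: 40.0
```

```bash
python3 -c "from h import *;go(585.3,-292.3,74)"
```

```text
t 15.1 pos [ 585.1 -293.1   78.7] F [-3.1  2.2  9.8] open 42.9 tool d [ 0.5 -0.6  4.7] len 4.7
```

To row units: 1 mm is 0.0025, 0.5 mm is 0.0013.

>>> tcp_steps --pt "0 0 0.0025 0 40" --pt "0 0 0.0025 0 40" --pt "0 0 0.0013 0 40" --pt "0 0 0 0 40"

```text
t: 15.6
tool_pos: [585.1, -293.1, 76.2]
ee_rot: [3.089, 0.568, 0.001]
contact_force: [-3.9, 3.0, 10.0]
opening: 43.0
grip_force: 40.0
```

>>> tcp_steps --pt "0 0 0.0013 0 40" --pt "0 0 0.0013 0 40" --pt "0 0 0 0 40"

```text
t: 15.98
tool_pos: [585.1, -293.1, 75.2]
ee_rot: [3.089, 0.568, 0.001]
contact_force: [-3.0, 3.2, 9.8]
opening: 43.1
grip_force: 40.0
```

>>> tcp_steps --pt "0 0 0.0013 0 40" --pt "0 0 0.0013 0 40" --pt "0 0 0 0 40"

```text
t: 16.35
tool_pos: [585.1, -293.0, 74.2]
ee_rot: [3.089, 0.568, 0.001]
contact_force: [-3.8, 2.6, 9.3]
opening: 42.9
grip_force: 40.0
```

To row units: 0.5 mm is 0.0013.

>>> tcp_steps --pt "0 0 0.0013 0 40" --pt "0 0 0 0 40"

```text
t: 16.6
tool_pos: [585.1, -293.0, 73.7]
ee_rot: [3.089, 0.568, 0.001]
contact_force: [-5.0, 3.0, 9.1]
opening: 42.8
grip_force: 40.0
```

>>> tcp_steps --pt "0 0 0.0013 0 40" --pt "0 0 0 0 40"

```text
t: 16.85
tool_pos: [585.1, -293.0, 73.2]
ee_rot: [3.089, 0.568, 0.001]
contact_force: [-3.2, 3.5, 10.0]
opening: 42.9
grip_force: 40.0
```

>>> tcp_steps --pt "0 0 0.0013 0 40" --pt "0 0 0 0 40"

```text
t: 17.1
tool_pos: [585.1, -293.1, 72.7]
ee_rot: [3.089, 0.568, 0.001]
contact_force: [-4.0, 3.0, 9.5]
opening: 42.8
grip_force: 40.0
```

To row units: 0.5 mm is 0.0013.

>>> tcp_steps --pt "0 0 0.0013 0 40" --pt "0 0 0 0 40"

```text
t: 17.35
tool_pos: [585.1, -293.0, 72.2]
ee_rot: [3.089, 0.568, 0.001]
contact_force: [-4.3, 4.1, 10.6]
opening: 43.2
grip_force: 40.0
```

>>> tcp_steps --pt "0 0 0.0013 0 40" --pt "0 0 0 0 40"

```text
t: 17.6
tool_pos: [585.2, -293.0, 72.2]
ee_rot: [3.089, 0.568, 0.002]
contact_force: [-4.7, 3.5, 13.7]
opening: 42.9
grip_force: 40.0
```

To row units: 0.4 mm is 0.001.

>>> tcp_steps --pt "0 0 0.001 0 40" --pt "0 0 0 0 40"

```text
t: 17.85
tool_pos: [585.3, -293.0, 72.2]
ee_rot: [3.089, 0.568, 0.002]
contact_force: [-6.3, 4.2, 16.6]
opening: 43.1
grip_force: 40.0
```

```bash
python3 -c "from h import *;go(585.3,-292.3,74)"
```

```text
t 17.85 pos [ 585.3 -293.    72.2] F [-6.3  4.2 16.6] open 43.1 tool d [ 0.3 -0.7 -1.8] len 2.0
```

Travel has stopped at 72.2 while the force rises, about 16 mm after first contact, so the seat is home. I'll relieve the force, release and rise.

To row units: -0.7 mm is -0.0018.

>>> tcp_steps --pt "0 0 -0.0018 0 40" --pt "0 0 0 0 40" --pt "0 0 0 0 60" --pt "0 0 0 0 94" --pt "0 0 0 0 94"

```text
t: 18.48
tool_pos: [584.8, -293.1, 70.5]
ee_rot: [-3.09, -0.568, 0.0]
contact_force: [0.2, 0.6, -0.3]
opening: 69.7
grip_force: 0.0
```

>>> tcp_steps --pt "0 0 0 0 94" --pt "0 0 0 0 94" --pt "0 0 0 0 94"

```text
t: 18.85
tool_pos: [584.8, -293.1, 70.7]
ee_rot: [-3.09, -0.568, 0.0]
contact_force: [-0.3, 0.3, -1.0]
opening: 93.3
grip_force: 0.0
```

>>> tcp_steps --pt "0 0 -0.05 0 94" --pt "0 0 -0.125 0 94" --pt "0 0 -0.1 0 94" --pt "0 0 0 0 94"

```text
t: 19.35
tool_pos: [586.1, -293.7, 186.0]
ee_rot: [3.085, 0.567, 0.009]
contact_force: [0.2, 0.6, -0.8]
opening: 94.1
grip_force: 0.0
```

```bash
python3 - <<'E'
from h import *
from plant import capture,bot
go(446.8,-69.5,150)
E
```

```text
t 19.35 pos [ 586.1 -293.7  186. ] F [ 0.2  0.6 -0.8] open 94.1 tool d [ -50.5 -259.3   34.3] len 266.4
```

To row units: -43 mm is -0.1075, 10 mm is 0.025.

>>> tcp_steps --pt "-0.02 -0.1075 0 0 94" --pt "-0.02 -0.1075 0 0 94" --pt "-0.02 -0.1075 0.015 0 94" --pt "-0.02 -0.1075 0.025 0 94" --pt "-0.0213 -0.1075 0.025 0 94"

```text
t: 19.98
tool_pos: [469.4, -105.4, 154.6]
ee_rot: [-3.09, -0.568, 0.0]
contact_force: [0.1, 1.1, -0.0]
opening: 94.1
grip_force: 0.0
```

>>> tcp_steps --pt "-0.0213 -0.1075 0.0125 0 94" --pt "0 0 0 0 94" --pt "0 0 0 0 94"

```text
t: 20.35
tool_pos: [447.6, -69.7, 150.1]
ee_rot: [3.089, 0.569, 0.001]
contact_force: [0.1, -0.1, 1.0]
opening: 94.1
grip_force: 0.0
```

```bash
python3 - <<'E'
from h import *
from plant import capture
go(446.8,-69.5,50)
t=capture("top")[:,:,::-1];s=capture("side")[:,:,::-1]
k=np.vstack([crop(t,"top",340,160,100,60,5,[(585.3,-292.3,60,24.5),(585.3,-292.3,114,22)]),crop(s,"side",320,140,100,60,5,[(585.3,-292.3,60,24.5),(585.3,-292.3,114,22)])])
cv2.imwrite("pics/c7.png",k)
E
```

```text
t 20.35 pos [447.6 -69.7 150.1] F [ 0.1 -0.1  1. ] open 94.1 tool d [ -0.8  -0.5 100.1] len 100.1
```

View pics/c7.png

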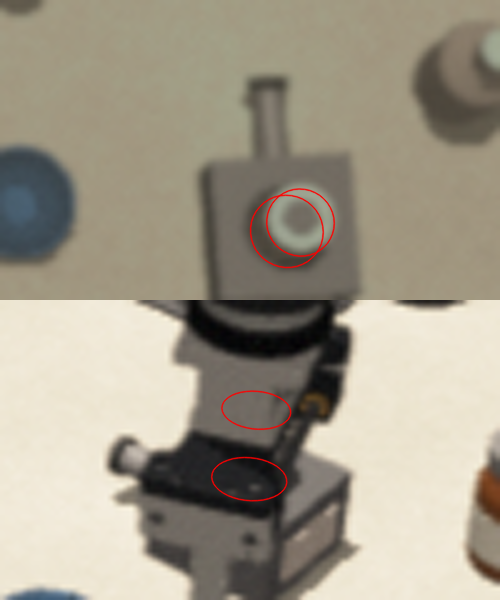

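The top crop shows the cartridge seated upright in the socket, its top at (299,222) matching the predicted seated position at z=114; the arm hides the side view. Now B.

To row units: 40 mm is 0.1, 30 mm is 0.075.

>>> tcp_steps --pt "-0.0018 -0.001 0.075 0 94" --pt "0 0 0.1 0 94" --pt "0 0 0.075 0 94" --pt "0 0 0 0 94" --squeeze 30

```text
t: 20.95
tool_pos: [445.6, -69.6, 48.3]
ee_rot: [-3.088, -0.567, 0.006]
contact_force: [0.7, -0.7, -0.6]
opening: 94.2
grip_force: 0.0
```

>>> tcp_steps --pt "0 0 0 0 40" --pt "0 0 0 0 40" --pt "0 0 0 0 40" --pt "0 0 0 0 40" --pt "0 0 0 0 40"

```text
t: 21.58
tool_pos: [446.5, -69.2, 49.9]
ee_rot: [-3.09, -0.568, -0.0]
contact_force: [-1.7, 1.8, 0.8]
opening: 47.5
grip_force: 0.8
```

>>> tcp_steps --pt "0 0 0 0 40" --pt "0 0 0 0 40" --pt "0 0 0 0 40"

```text
t: 21.95
tool_pos: [446.4, -69.1, 49.8]
ee_rot: [-3.09, -0.568, 0.0]
contact_force: [-0.5, 2.9, 3.5]
opening: 43.2
grip_force: 29.9
```

>>> tcp_steps --pt "0 0 -0.05 0 40" --pt "0 0 -0.125 0 40" --pt "0 0 -0.125 0 40" --pt "0 0 -0.1 0 40" --pt "0 0 0 0 40"

```text
t: 22.58
tool_pos: [447.3, -69.6, 211.9]
ee_rot: [3.088, 0.568, 0.006]
contact_force: [-0.1, 0.4, -5.4]
opening: 43.6
grip_force: 29.9
```

>>> tcp_steps --pt "0 0 0 0 40" --pt "0 0 0 0 40"

```text
t: 22.82
tool_pos: [445.9, -69.2, 208.3]
ee_rot: [-3.089, -0.568, 0.004]
contact_force: [0.0, -0.1, -4.2]
opening: 43.2
grip_force: 29.9
```

```bash
python3 -c "from h import *;go(644,73.5,212)"
```

```text
t 22.82 pos [445.9 -69.2 208.3] F [ 0.  -0.1 -4.2] open 43.2 tool d [235.9 -62.9  -4.2] len 244.2
```

The reading of about 4 N confirms B is the heavy one. To the pan.

To row units: 45 mm is 0.1125, 40 mm is 0.1.

>>> tcp_steps --pt "0.075 -0.02 0 0 40" --pt "0.1 -0.0275 -0.0025 0 40" --pt "0.1125 -0.03 -0.0025 0 40" --pt "0.1125 -0.03 0 0 40" --pt "0.1 -0.0275 0 0 40"

```text
t: 23.45
tool_pos: [615.0, 53.4, 210.1]
ee_rot: [-3.089, -0.569, 0.003]
contact_force: [0.8, -1.0, -3.0]
opening: 43.2
grip_force: 30.0
```

>>> tcp_steps --pt "0.0625 -0.0175 0 0 40" --pt "0.0263 -0.005 0 0 40" --pt "0 0 0 0 40" --pt "0 0 0 0 40" --pt "0 0 0 0 40"

```text
t: 24.08
tool_pos: [643.8, 72.8, 212.1]
ee_rot: [3.09, 0.567, 0.0]
contact_force: [-0.3, -0.4, -4.2]
opening: 43.3
grip_force: 30.0
```

>>> tcp_steps --pt "0 0 0.0375 0 40" --pt "0 0 0.03 0 40" --pt "0 0 0.02 0 40" --pt "0 0 0.0075 0 40" --pt "0 0 0 0 40"

```text
t: 24.7
tool_pos: [644.2, 73.4, 173.7]
ee_rot: [3.09, 0.568, -0.0]
contact_force: [-0.3, -0.1, -3.6]
opening: 43.2
grip_force: 30.0
```

```bash
python3 -c "from h import *;go(644,73.5,167)"
```

```text
t 24.7 pos [644.2  73.4 173.7] F [-0.3 -0.1 -3.6] open 43.2 tool d [-0.1 -0.1  6.7] len 6.7
```

>>> tcp_steps --pt "0 0 0.0075 0 40" --pt "0 0 0.0075 0 40" --pt "0 0 0.0075 0 40" --pt "0 0 0.0075 0 40" --pt "0 0 0 0 40"

```text
t: 25.32
tool_pos: [644.2, 73.4, 161.6]
ee_rot: [3.09, 0.568, -0.0]
contact_force: [-0.4, -0.3, -0.4]
opening: 43.3
grip_force: 30.0
```

>>> tcp_steps --pt "0 0 0.0075 0 40" --pt "0 0 0.0075 0 40" --pt "0 0 0.0075 0 40" --pt "0 0 0.0075 0 40" --pt "0 0 0 0 40"

```text
t: 25.95
tool_pos: [644.0, 73.5, 149.4]
ee_rot: [-3.09, -0.568, 0.001]
contact_force: [0.8, -0.4, -1.5]
opening: 43.3
grip_force: 30.0
```

>>> tcp_steps --pt "0 0 0.005 0 40" --pt "0 0 0.005 0 40" --pt "0 0 0.005 0 40" --pt "0 0 0 0 40" --pt "0 0 0 0 40"

```text
t: 26.58
tool_pos: [644.1, 73.5, 143.7]
ee_rot: [-3.09, -0.568, 0.0]
contact_force: [0.1, 0.7, -0.1]
opening: 43.5
grip_force: 30.0
```

The force reading dropped, so the pan is following and carries most of the load. Releasing and rising.

To row units: 1 mm is 0.0025.

>>> tcp_steps --pt "0 0 0.0025 0 40" --pt "0 0 0.0025 0 40" --pt "0 0 0 0 40" --pt "0 0 0 0 94" --pt "0 0 0 0 94"

```text
t: 27.2
tool_pos: [644.3, 73.2, 142.0]
ee_rot: [3.09, 0.568, 0.001]
contact_force: [0.4, 0.3, -0.3]
opening: 59.8
grip_force: 0.0
```

>>> tcp_steps --pt "0 0 0 0 94" --pt "0 0 0 0 94" --pt "0 0 0 0 94" --pt "0 0 0 0 94" --pt "0 0 0 0 94"

```text
t: 27.82
tool_pos: [644.1, 73.4, 141.8]
ee_rot: [-3.09, -0.568, -0.0]
contact_force: [0.1, 0.8, -0.7]
opening: 93.9
grip_force: 0.0
```

>>> tcp_steps --pt "0 0 -0.05 0 94" --pt "0 0 -0.1 0 94" --pt "0 0 -0.1 0 94" --pt "0 0 -0.05 0 94" --pt "0 0 0 0 94"

```text
t: 28.45
tool_pos: [644.5, 73.4, 263.1]
ee_rot: [3.089, 0.568, 0.004]
contact_force: [0.1, -0.7, -1.0]
opening: 94.0
grip_force: 0.0
```

>>> tcp_steps --pt "-0.1 0 0 0 94" --pt "-0.125 0 0 0 94" --pt "-0.125 0 0 0 94" --pt "-0.125 0 0 0 94" --pt "0 0 0 0 94"

```text
t: 29.08
tool_pos: [464.4, 5.1, 261.1]
ee_rot: [-3.09, -0.566, 0.001]
contact_force: [0.4, -0.2, 0.8]
opening: 94.4
grip_force: 0.0
```

>>> tcp_steps --pt "0 0 0 0 94" --pt "0 0 0 0 94" --pt "0 0 0 0 94"

```text
t: 29.45
tool_pos: [467.0, 6.0, 261.2]
ee_rot: [-3.089, -0.569, 0.001]
contact_force: [-0.2, 0.6, 0.9]
opening: 93.9
grip_force: 0.0
```

```bash
python3 - <<'E'
from h import *
from plant import capture
go(644,73.5,167)
t=capture("top")[:,:,::-1];s=capture("side")[:,:,::-1]
c=[(644,74,88,43.5),(644,74,178,22),(585.3,-292.3,60,24.5),(585.3,-292.3,114,22)]
k=np.vstack([crop(t,"top",195,150,240,90,3,c),crop(s,"side",195,130,240,100,3,c)])
cv2.imwrite("pics/c8.png",k)
E
```

```text
t 29.45 pos [467.    6.  261.2] F [-0.2  0.6  0.9] open 93.9 tool d [1.895e+02 1.000e-01 9.400e+01] len 211.6
```

View pics/c8.png

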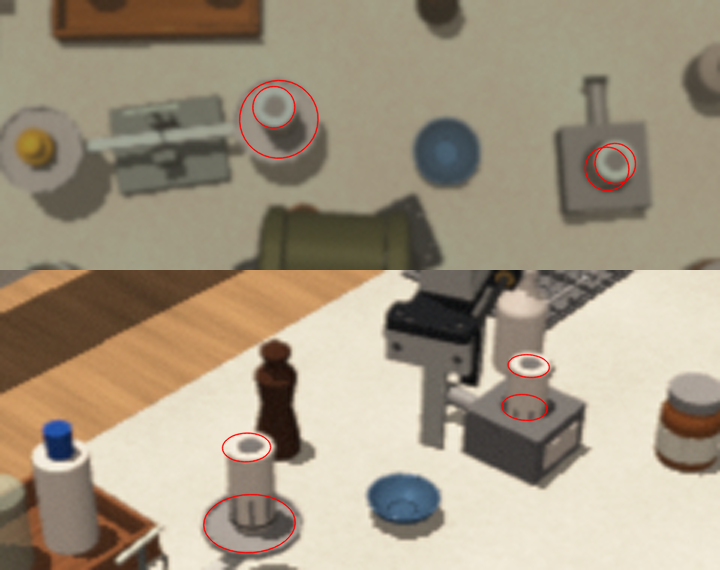

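Both crops show B upright near the middle of the lowered pan (base at (253,523)) and A seated in the housing with its top at the predicted height (528,365). The bystanders in view look unmoved, and the gripper is clear of everything.

```bash
python3 -c "from plant import bot;print(bot.job_done())"
```

```text
the job is handed in; nothing more can be done
None
```

I handed the job in at about 29.5 s, with no verdict returned: cartridge_a left the pan up when weighed, so it is the dry one and is pushed to the hard stop in the housing (about 17 N measured at the tool), and cartridge_b, the spent one, stands on the pan holding that side down.

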